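# Seat the matching template on the fixture's locating pins

## Task

Of the two mirror-image templates on the bench, pick the one whose holes match the pins now standing in the fixture and fit it over them, fully down and flat on the fixture's pin plate; where the pins stand along the bed is not known exactly, so feel for them by sliding the template over the pin tops until its holes drop. Leave the other template and the things round about where they are.

Things in the scene. Friction and masses are not known exactly. Their poses are not given: they have to be found in the camera images.
- fixture: Fixed dark steel fixture bed, 230 x 136 mm (its x, y), top 30 mm above the worktop; origin at the centre of its underside, +x pointing away from the robot within 20 degrees. A fixed aluminium pin plate lies on it, 164 x 116 mm, parallel to the bed and centred across it (y = 0), clamped anywhere from -16 to +16 mm along the bed's x: that offset is not measured.
- bed_centre (a point): Point over the bed's centre at the height of the pin plate's top, 34 mm above the worktop, where a seated template's underside lies; axes as the bed's. Not the pin plate's centre. A seated template's x points the same way as the bed's x.
- bed_pin_height (a point): Point over the bed's centre at the height of the pin tops, 43 mm above the worktop. Two fixed steel pins stand 9 mm high on the pin plate, 12 mm in diameter, the top 3 mm tapering to 9 mm. From the pin plate's centre, in the bed's axes: one at x -55, y 0 mm; the side pin at x +55 and y either +36 or -36 mm (the socket opposite is plugged flush).
- slot_nut: Flush brass disc of 12 mm in a slot of the pin plate, fixed, always on the same side (sign of y in the fixture's frame) as the side pin, at y = +36 or -36 mm; its place along x varies by itself and tells nothing about where the pins are. Origin at its centre.
- template_left: Loose left-hand template: flat aluminium plate 150 x 110 x 8 mm (its own x, y, z), 0.3 to 0.5 kg; origin at the centre of its underside. Pin holes of 15 mm diameter, right through: one at x -55, y 0 mm, one at x +55, y +36 mm (the other template: -36). Two long windows at y +-21.5 mm take no pin. Starts flat on the worktop, +x pointing away from the robot within 30 degrees.
- template_left_handle (a point): Centre of the grip bar of the left-hand template, 50 mm above its underside: a black bar 72 mm long (template x), 14 mm thick (y), 22 mm high, on two round posts of 10 mm at x = +-26 mm; axes as the template's.
- template_right: Loose right-hand template: flat aluminium plate 150 x 110 x 8 mm (its own x, y, z), 0.3 to 0.5 kg; origin at the centre of its underside. Pin holes of 15 mm diameter, right through: one at x -55, y 0 mm, one at x +55, y -36 mm (the other template: +36). Two long windows at y +-21.5 mm take no pin. Starts flat on the worktop, +x pointing away from the robot within 30 degrees.
- template_right_handle (a point): Centre of the grip bar of the right-hand template, 50 mm above its underside: a black bar 72 mm long (template x), 14 mm thick (y), 22 mm high, on two round posts of 10 mm at x = +-26 mm; axes as the template's.
- tape_roll: Loose white roll of tape lying flat, 62 mm wide, 19 mm high, a bystander; origin at the centre of its underside.
- ferrule_box: Loose small flat lidded plastic box, blue with a pale lid, 60 x 90 x 22 mm, a bystander; origin at the centre of its underside.

How it is judged:
By the outcome, as a careful person would: the job done as asked, in the order asked, and still so for the second after the job is handed in, with the robot touching nothing.
It also fails if it takes over 64 s, if anything falls off the work surface, if the arm or the gripper's body presses on something with over 40 N, if the wrist force passes 120 N, or if a joint passes its speed limit or range.

## Robot

A 7-joint arm with a two-finger parallel gripper is mounted at the origin on the work surface; the furniture and walls round the work are solid. World frame = base frame: x ahead of the robot, y to its left, z up, the work surface at z = 0. Lengths are in m, angles in rad, forces in N, time in s.
With the tool pointing down it reaches from about 0.425 to 0.95 m from the base axis. Payload 16.7 kg.
Tool frame: the origin (TCP) lies at the very end of the fingers, on their centre line; the grasp point (between the pads) lies 19 mm behind it; z points along the fingers, y is the line along which they close (so a half turn about z gives the same grasp; the last joint's range is limited). The gripper opens to 94 mm and grips with 3 to 60 N. Pads are 16 mm wide; open, the fingers measure 119 mm over their backs; the gripper's body (75 mm by 177 mm) begins 78 mm behind the grasp point.
Start: joints at [-0.149, 0.426, 0.074, 1.606, -0.034, 1.111, -0.067], TCP at [0.675, -0, 0.205] pointing down, gripper open.
Joint ranges: [-2.85, 2.85], [-0.5, 2.14], [-1.23, 1.37], [0.21, 2.46], [-1.02, 4.16], [0.16, 2.05], [-2.73, 2.73]. Speed limits (rad/s): [1.89, 1.89, 2.39, 2.39, 3.01, 3.01, 3.01].

## Interface

Orientations are given as a rotation vector (axis times angle).
In Python, from workcell import manip, viewer gives the robot as it stands.
- The arm moves only by the shell command python3 -m jog 'ROWS' [OPENING] [FORCE]. ROWS is JSON, a list of rows, each an object with "dp": the shift along the tool's x, y, z in m, a list of three; "twist": the turn about the tool's z in degrees. In form: [{"dp": [x, y, z], "twist": twist}, ...]. A call has exactly 5 rows; each row shifts and turns the commanded pose from where the row before left it, along the tool's axes as they then stand; what a row does not reach is not made up. A row lasts 1/10 s, in which the tool goes at most 50 mm and 8.59 degrees, less where a joint would pass 70% of its speed; a pose out of reach is approached as far as the arm can. A call with a gripper value outside its range is refused whole. OPENING is the opening, from 0 (shut) to 1 (fully open), set as the call begins (- or left out, the last holds). The fingers move at their own pace and stop on an object; FORCE is the grip in N (left out, the last holds). Time passes only in rows, so rows that do not move let the fingers close, or fill a call up. It gives the time, the measured TCP pose, the force, the opening and the grip force at its end, in the units of the state.
- manip.get_state(): the state, without advancing time (a new reading comes with each control period).
- viewer.snapshot(name): name is "scene" or "side" or "wrist"; returns a dict with "img" (384x512x3 uint8, red, green, blue), "vfov" (degrees; the focal length in pixels is half the picture's height over the tangent of half this angle, whatever the lens; pixels are square), "cx", "cy" (the principal point, pixels), "rvec" (rotation vector, rad) and "tvec" (3), from world to camera coordinates, as OpenCV has them. Camera axes: x right, y down, z forward; pixel columns grow to the right and rows downward; lengths in m; the calibration is good to about 2 mm. A picture is of the moment at which its call begins. There is no depth.
- manip.close_job(): hands the job in; it is judged then, once.
Trained networks look in the newest picture that a camera, given by its name, has taken for a name from the list of things; names that differ only in an ending like _2 or _b are one class to them, and where a whole thing is asked for, a point or a joint stands for the part that bears it (a point fixed in the world has none). Each returns a list of dicts, best first, with "confidence" (0 to 1); they miss things now and then, are a little off and sometimes report something else, mostly with a low value. They report only what shows in the picture. A call takes as long as a camera call.
- viewer.cut_out(camera, target): "mask" (384x512 bool, what is visible of it) and "uv" ([column, row] in pixels, amid what is visible of it).
- viewer.pinpoint(camera, target): "uv" ([column, row] in pixels: a listed point, or the origin of a listed thing).
The state is a dict: "clock": time; "q": joint angles; "joint_vel": joint speeds; "joint_efforts": joint torques, N m; "position": TCP position; "ee_rot": TCP orientation; "ft_force": force on the tool from outside, world axes, zero at the start; "wrist_torque": the same for the moment, N m; "gripper_width": opening from 0.0 (shut) to 1.0 (fully open); "grasp_force": force on a finger pad.
Only numpy, scipy, OpenCV 4.12 (cv2) and the standard library are available. Lean on these libraries where they do the work, as an engineer would, in place of code of your own. Each camera call takes 0.05 s, during which the arm holds its last target. There are 200 camera calls.

## Working session

There is one attempt and no reset: what is moved stays moved. The work goes in short steps, Python scripts to look and compute and a shell command to move; the robot and the scene stay as the last step left them, time stands still between calls to the robot, and variables do not carry over. Pictures are saved under pics/ and viewed, at most 10 in all, crops included, and the job is handed in when it is done.

```bash
mkdir -p pics; ls; cat > h.py <<'E'
import numpy as np, cv2
from workcell import manip, viewer
from scipy.spatial.transform import Rotation as R
def cam(s):
    f=192/np.tan(np.radians(s["vfov"])/2)
    return f,R.from_rotvec(s["rvec"]).as_matrix(),np.array(s["tvec"])
def ray(s,uv,z):
    f,M,t=cam(s); d=M.T@np.array([(uv[0]-s["cx"])/f,(uv[1]-s["cy"])/f,1]); c=-M.T@t
    return c+d*(z-c[2])/d[2]
def proj(s,p):
    f,M,t=cam(s); q=(M@np.atleast_2d(p).T).T+t
    return q[:,:2]/q[:,2:]*f+[s["cx"],s["cy"]]
E
cat > a.py <<'E'
from h import *
st=manip.get_state(); print({k:np.round(v,3).tolist() for k,v in st.items()})
Z={"bed_centre":.034,"slot_nut":.034,"template_left_handle":.05,"template_right_handle":.05,"template_left":0,"template_right":0,"tape_roll":0,"ferrule_box":0,"fixture":0}
ims=[]
for c in ["scene","side","wrist"]:
    s=viewer.snapshot(c); im=s["img"].copy()[:,:,::-1]; ims.append(np.ascontiguousarray(im))
    f,M,t=cam(s); print(c,"cam at",np.round(-M.T@t,3))
    cv2.imwrite(f"pics/{c}0.png",im)
    for n,z in Z.items():
        for d in viewer.pinpoint(c,n)[:2]:
            if d["confidence"]>.25: print(c,n,round(d["confidence"],2),np.round(d["uv"],1),np.round(ray(s,d["uv"],z),4))
cv2.imwrite("pics/all0.png",cv2.resize(np.vstack([np.hstack(ims[:2])]),(1024,384))[:, :])
E
python3 a.py
```

```text
pics
{'clock': 0.0, 'q': [-0.149, 0.427, 0.074, 1.607, -0.034, 1.111, -0.067], 'joint_vel': [-0.0, -0.001, -0.001, 0.001, 0.002, 0.001, 0.001], 'joint_efforts': [-0.004, -93.584, 3.665, -45.42, -0.049, 0.02, -0.0], 'position': [0.675, -0.0, 0.205], 'ee_rot': [-2.221, -2.221, 0.002], 'ft_force': [-0.057, 0.5, 0.244], 'wrist_torque': [-0.057, 0.018, 0.02], 'grasp_force': 0.0, 'gripper_width': 1.003}
scene cam at [-0.071  0.556  0.672]
scene template_left_handle 0.94 [177.  290.3] [0.4231 0.2968 0.05  ]
scene template_right_handle 0.98 [145.6 210.9] [0.6447 0.2281 0.05  ]
scene template_right_handle 0.36 [274.1 207.9] [0.4804 0.0184 0.05  ]
scene template_left 0.9 [178.7 309.6] [0.4236 0.2983 0.    ]
scene template_right 0.62 [145.6 226.1] [0.6572 0.2281 0.    ]
scene tape_roll 0.69 [337.2 191.3] [ 0.4743 -0.1811  0.    ]
scene ferrule_box 0.77 [317.1 173.5] [ 0.5556 -0.1989  0.    ]
scene fixture 0.79 [274.6 212.3] [ 0.5126 -0.0152  0.    ]
scene fixture 0.31 [144.3 210.4] [0.7056 0.2031 0.    ]
side cam at [ 0.422 -0.6    0.626]
side slot_nut 0.58 [234.9 240. ] [ 0.4878 -0.0481  0.034 ]
side template_left_handle 0.81 [187.3 139.5] [0.4118 0.2953 0.05  ]
side template_right_handle 0.75 [281.3 147.1] [0.6392 0.2302 0.05  ]
side template_left 0.78 [189.2 154.6] [0.4128 0.3006 0.    ]
side template_right 0.82 [281.8 160.5] [0.6463 0.2421 0.    ]
side tape_roll 0.97 [236.4 316.2] [ 0.4713 -0.1938  0.    ]
side ferrule_box 0.74 [285.2 309.3] [ 0.5575 -0.1927  0.    ]
side fixture 0.96 [245.7 236.7] [ 0.5149 -0.0103  0.    ]
wrist cam at [0.675 0.075 0.382]
wrist slot_nut 0.65 [104.7 208.7] [ 0.488 -0.044  0.034]
wrist tape_roll 0.64 [116.6 289.2] [ 0.4705 -0.1808  0.    ]
wrist ferrule_box 0.72 [178.1 297.5] [ 0.5602 -0.1948  0.    ]
```

View pics/scene0.png

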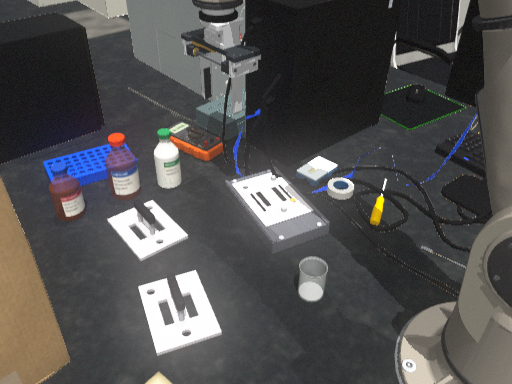

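View pics/side0.png

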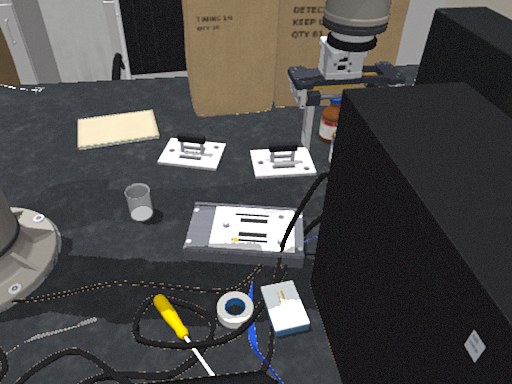

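View pics/wrist0.png

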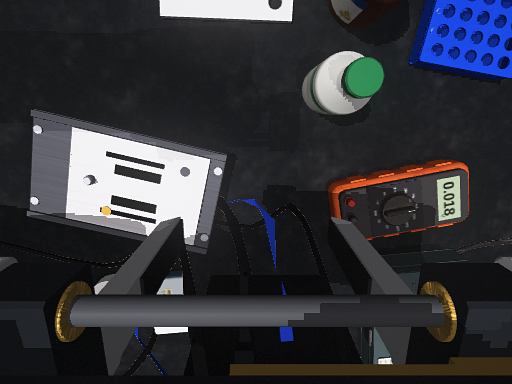

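The wrist view shows the nut (105,210) on the bed's −y side. The near pin is at (89,180), and the flush plug is on the +y side at (185,172), so I need template_right. Next I measure the poses.

```bash
cat > b.py <<'E'
from h import *
W={}
for c in ["scene","side","wrist"]:
    s=viewer.snapshot(c); W[c]=s
    for n,z in [("template_right",.008),("fixture",.03)]:
        ds=viewer.cut_out(c,n)
        if not ds or ds[0]["confidence"]<.4: continue
        m=ds[0]["mask"].astype(np.uint8); cs,_=cv2.findContours(m,cv2.RETR_EXTERNAL,cv2.CHAIN_APPROX_NONE)
        k=max(cs,key=cv2.contourArea)[:,0]
        P=np.array([ray(s,u,z)[:2] for u in k])
        (cx,cy),wh,a=cv2.minAreaRect((P*1000).astype(np.float32)); print(c,n,round(ds[0]["confidence"],2),np.round([cx,cy,*wh,a],1))
        q=cv2.approxPolyDP(cv2.convexHull(k),4,True)[:,0]
        print("  poly",q.tolist(),np.round([ray(s,u,z)[:2]*1000 for u in q],0).tolist())
s=W["wrist"]
sc=np.array([ray(s,u,.03)[:2] for u in [(37,129),(34,201),(217,171),(204,237)]])
print("screws",np.round(sc*1000,1)); print("ctr",sc.mean(0)); 
for a,b in((0,2),(1,3)): print(np.degrees(np.arctan2(*(sc[b]-sc[a])[::-1])),np.linalg.norm(sc[b]-sc[a]))
for a,b in((1,0),(3,2)): print(np.degrees(np.arctan2(*(sc[b]-sc[a])[::-1]))-90,np.linalg.norm(sc[b]-sc[a]))
o=[cv2.resize(W["wrist"]["img"][100:260,20:245],None,fx=3.5,fy=3.5,interpolation=cv2.INTER_CUBIC)]
cv2.imwrite("pics/w1.png",o[0][:,:,::-1])
a=cv2.resize(W["scene"]["img"][160:260,90:340],(800,320),interpolation=cv2.INTER_CUBIC)
b=cv2.resize(W["side"]["img"][195:270,175:315],(500,268),interpolation=cv2.INTER_CUBIC)
b=cv2.copyMakeBorder(b,0,0,0,300,cv2.BORDER_CONSTANT)
cv2.imwrite("pics/s1.png",np.vstack([a,b])[:,:,::-1])
E
python3 b.py
```

```text
scene template_right 0.85 [652.2 234.1 113.2 180.4  87.7]
  poly [[108, 220], [136, 200], [152, 201], [186, 238], [140, 260]] [[718.0, 284.0], [741.0, 203.0], [715.0, 177.0], [562.0, 188.0], [568.0, 292.0]]
scene fixture 0.97 [504.5  -4.9 156.4 258.6  76.6]
  poly [[226, 181], [276, 168], [329, 221], [328, 232], [272, 253], [226, 194]] [[643.0, 19.0], [608.0, -106.0], [393.0, -57.0], [371.0, -30.0], [400.0, 98.0], [604.0, 50.0]]
side template_right 0.77 [641.9 240.9 145.4 152.9  87.8]
  poly [[314, 169], [312, 174], [257, 177], [250, 151], [269, 143], [295, 142], [306, 149]] [[715.0, 185.0], [705.0, 167.0], [570.0, 173.0], [570.0, 284.0], [626.0, 314.0], [697.0, 310.0], [718.0, 273.0]]
side fixture 0.65 [634.2 211.9 143.5 143.3  88.5]
  poly [[313, 174], [258, 177], [251, 151], [293, 142], [306, 150]] [[697.0, 139.0], [567.0, 145.0], [567.0, 252.0], [682.0, 278.0], [706.0, 238.0]]
wrist template_right 0.72 [641.8 181.8  22.1 148.9  90. ]
  poly [[292, 0], [290, 22], [160, 16], [160, 0]] [[716.0, 193.0], [715.0, 171.0], [567.0, 177.0], [569.0, 193.0]]
wrist fixture 0.85 [515.1 -13.4 141.  233.3  76.7]
  poly [[31, 109], [64, 111], [227, 151], [206, 251], [29, 216]] [[417.0, 75.0], [455.0, 73.0], [641.0, 27.0], [611.0, -104.0], [389.0, -55.0]]
screws [[419.8  52.9]
 [399.  -35.2]
 [628.6   2.8]
 [608.8 -83.9]]
ctr [ 0.51406912 -0.01583867]
-13.490417323196226 0.21466281885324362
-13.054711733747647 0.215385432758855
-13.293308305533301 0.09057902119877859
-12.82820917446098 0.08894654379031233
```

View pics/w1.png

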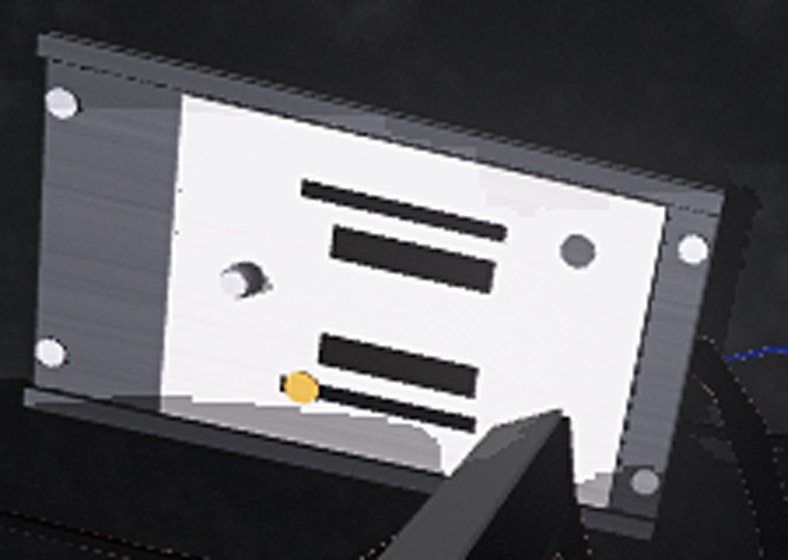

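View pics/s1.png

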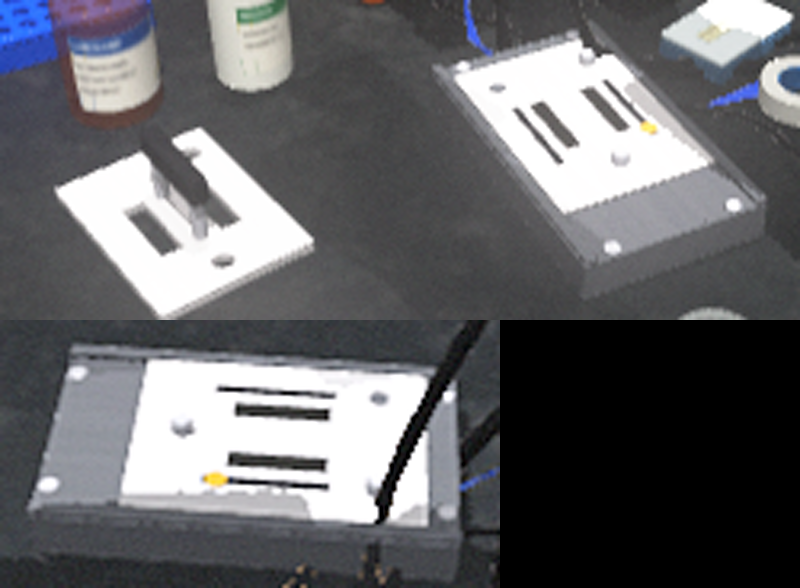

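```bash
cat > c.py <<'E'
from h import *
S={c:viewer.snapshot(c) for c in ["scene","side","wrist"]}
y=np.radians(-13.2); ex=np.array([np.cos(y),np.sin(y)]); ey=np.array([-ex[1],ex[0]]); o=np.array([.5141,-.0158])
def show(n,c,uv,z):
    p=ray(S[c],uv,z)[:2]; print(n,c,np.round(p*1000,1),"bed",np.round(1000*np.array([(p-o)@ex,(p-o)@ey]),1))
show("pin","wrist",(86.6,180.3),.043);show("pin","side",(226,224.4),.043);show("pin","scene",(283.8,208.4),.043)
show("sidepin","scene",(273.1,176.6),.043)
show("plug","wrist",(184.9,171.7),.034);show("plug","side",(281.1,216.8),.034)
show("plate l edge mid","wrist",((182+162)/7+20,(95+410)/7+100),.034)
show("plate r edge top","wrist",(665/3.5+20,207/3.5+100),.034)
show("screw","side",(77/3.571+175,53/3.571+195),.03);show("screw","side",(48/3.571+175,164/3.571+195),.03)
show("screw","scene",(612/3.2+90,247/3.2+160),.03);show("screw","scene",(734/3.2+90,204/3.2+160),.03);show("screw","scene",(463/3.2+90,67/3.2+160),.03)
show("whitebottle base","scene",(169,186),0);show("brown base","scene",(126,197),0)
b=ray(S["scene"],(169,184),0)
for h in (.08,.1,.12,.14): print(h,proj(S["scene"],[b[0],b[1],h]).round(0))
# template right holes
yt=np.radians(-2.4)
for n,uv in(("near","%"),): pass
show("tr near hole","scene",(223/3.2+90,260/3.2+160),.008)
E
python3 c.py
```

```text
pin wrist [476.3  -5.6] bed [-39.2   1.3]
pin side [474.8 -12.1] bed [-39.1  -5.4]
pin scene [472.2  -2.2] bed [-43.9   3.7]
sidepin scene [572.3 -63.8] bed [ 67.6 -33.4]
plug wrist [590.6   2.8] bed [70.2 35.6]
plug side [590.5   3. ] bed [70.1 35.7]
plate l edge mid wrist [451.5   2.3] bed [-65.1   3.3]
plate r edge top wrist [621.3  18. ] bed [96.7 57.4]
screw side [419.5  53. ] bed [-107.8   45.4]
screw side [398.7 -33.9] bed [-108.2  -43.9]
screw scene [420.6  53.3] bed [-106.8   45.9]
screw scene [399.5 -35.1] bed [-107.2  -45. ]
screw scene [630.3   3.4] bed [108.7  45.2]
whitebottle base scene [748.3 110.8] bed [199.1 176.7]
brown base scene [776.  210.4] bed [203.4 280. ]
0.08 [[166. 156.]]
0.1 [[165. 149.]]
0.12 [[164. 141.]]
0.14 [[163. 133.]]
tr near hole scene [588.9 234.1] bed [ 15.8 260.4]
```

```bash
python3 -m jog '[{"dp":[0.03,-0.006,0],"twist":0},{"dp":[0.045,-0.007,0],"twist":0},{"dp":[0.045,-0.007,0],"twist":0},{"dp":[0.045,-0.007,0],"twist":0},{"dp":[0.045,-0.006,0],"twist":0}]' 1 && python3 -m jog '[{"dp":[0.019,0,0],"twist":0},{"dp":[0,0,0],"twist":-8},{"dp":[0,0,0],"twist":-8},{"dp":[0,0,0],"twist":-8},{"dp":[0,0,0],"twist":-8}]' && python3 -m jog '[{"dp":[0,0,0],"twist":-8},{"dp":[0,0,0],"twist":-8},{"dp":[0,0,0],"twist":-8},{"dp":[0,0,0],"twist":-8},{"dp":[0,0,0],"twist":-8}]' && python3 -m jog '[{"dp":[0,0,0],"twist":-8},{"dp":[0,0,0],"twist":-7.6},{"dp":[0,0,0],"twist":0},{"dp":[0,0,0],"twist":0},{"dp":[0,0,0],"twist":0}]'
cat > d.py <<'E'
from h import *
import sys
st=manip.get_state(); M=R.from_rotvec(st["ee_rot"]).as_matrix(); p=np.array(st["position"])
print("yaw toolx",np.degrees(np.arctan2(M[1,0],M[0,0])).round(2),p.round(4),"tilt",M[:,2].round(3))
s=viewer.snapshot("wrist"); cv2.imwrite(f"pics/{sys.argv[1]}.png",s["img"][:,:,::-1])
for n,z in [("template_right_handle",.05),("template_right",0)]:
    for d in viewer.pinpoint("wrist",n)[:2]: print(n,round(d["confidence"],2),np.round(d["uv"],1),ray(s,d["uv"],z).round(4))
E
python3 d.py w2
```

```text
clock: 2.6
position: [0.6414, 0.2117, 0.2057]
ee_rot: [2.222, 2.221, 0.0]
ft_force: [0.6, 0.1, -0.4]
gripper_width: 0.998
grasp_force: 0.0
clock: 3.1
position: [0.6422, 0.2285, 0.2054]
ee_rot: [1.516, 2.752, -0.0]
ft_force: [-0.1, 0.2, 0.6]
gripper_width: 0.999
grasp_force: 0.0
clock: 3.6
position: [0.6423, 0.2284, 0.2054]
ee_rot: [0.484, 3.104, -0.0]
ft_force: [-0.2, -0.4, 0.2]
gripper_width: 1.002
grasp_force: 0.0
clock: 4.1
position: [0.6421, 0.2288, 0.2055]
ee_rot: [-0.071, -3.141, 0.0]
ft_force: [-0.1, -0.4, -0.0]
gripper_width: 0.999
grasp_force: 0.0
yaw toolx 177.4 [0.6421 0.2288 0.2055] tilt [-0. -0. -1.]
template_right_handle 0.6 [260.  177.4] [0.6422 0.2332 0.05  ]
template_right 0.69 [260.8 168.5] [0.6417 0.235  0.    ]
```

View pics/w2.png

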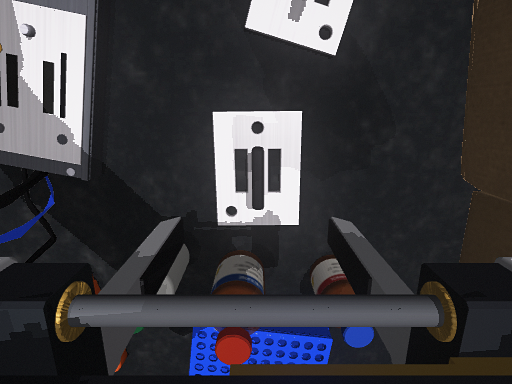

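```bash
python3 -m jog '[{"dp":[0,0.003,0.03],"twist":0},{"dp":[0,0,0.035],"twist":0},{"dp":[0,0,0.035],"twist":0},{"dp":[0,0,0.03],"twist":0},{"dp":[0,0,0.02],"twist":0}]' && python3 -m jog '[{"dp":[0,0,0.015],"twist":0},{"dp":[0,0,0.009],"twist":0},{"dp":[0,0,0],"twist":0},{"dp":[0,0,0],"twist":0},{"dp":[0,0,0],"twist":0}]' && python3 -m jog '[{"dp":[0,0,0],"twist":0},{"dp":[0,0,0],"twist":0},{"dp":[0,0,0],"twist":0},{"dp":[0,0,0],"twist":0},{"dp":[0,0,0],"twist":0}]' 0 45 && python3 -m jog '[{"dp":[0,0,0],"twist":0},{"dp":[0,0,0],"twist":0},{"dp":[0,0,0],"twist":0},{"dp":[0,0,0],"twist":0},{"dp":[0,0,0],"twist":0}]'
```

```text
clock: 4.75
position: [0.6411, 0.2317, 0.0531]
ee_rot: [-0.067, -3.139, 0.001]
ft_force: [0.8, -0.3, 0.4]
gripper_width: 0.998
grasp_force: 0.0
clock: 5.25
position: [0.6428, 0.2322, 0.0327]
ee_rot: [0.066, 3.139, 0.001]
ft_force: [-0.3, 0.1, -0.2]
gripper_width: 0.998
grasp_force: 0.0
clock: 5.75
position: [0.6421, 0.232, 0.0315]
ee_rot: [-0.066, -3.141, -0.0]
ft_force: [-0.9, 0.4, 0.1]
gripper_width: 0.607
grasp_force: 0.0
clock: 6.25
position: [0.6421, 0.232, 0.0315]
ee_rot: [-0.066, -3.141, 0.0]
ft_force: [-0.2, -0.2, -0.0]
gripper_width: 0.187
grasp_force: 0.0
```

Not yet gripped; I close further, then lift and look at the template in hand.

```bash
python3 -m jog '[{"dp":[0,0,0],"twist":0},{"dp":[0,0,0],"twist":0},{"dp":[0,0,0],"twist":0},{"dp":[0,0,0],"twist":0},{"dp":[0,0,0],"twist":0}]' && python3 -m jog '[{"dp":[0,0,-0.005],"twist":0},{"dp":[0,0,-0.02],"twist":0},{"dp":[0,0,-0.035],"twist":0},{"dp":[0,0,-0.03],"twist":0},{"dp":[0,0,-0.02],"twist":0}]' && python3 -m jog '[{"dp":[0,0,0],"twist":0},{"dp":[0,0,0],"twist":0},{"dp":[0,0,0],"twist":0},{"dp":[0,0,0],"twist":0},{"dp":[0,0,0],"twist":0}]' &&
cat > e.py <<'E'
from h import *
import sys
st=manip.get_state(); M=R.from_rotvec(st["ee_rot"]).as_matrix(); p=np.array(st["position"])
print("yaw toolx",np.degrees(np.arctan2(M[1,0],M[0,0])).round(2),p.round(4),"f",np.round(st["ft_force"],1),st["gripper_width"],st["grasp_force"])
s=viewer.snapshot("wrist"); cv2.imwrite(f"pics/{sys.argv[1]}.png",s["img"][:,:,::-1])
zh=p[2]+.019
for n,z in [("template_right_handle",zh),("template_right",zh-.05)]:
    for d in viewer.pinpoint("wrist",n)[:1]: q=ray(s,d["uv"],z); print(n,round(d["confidence"],2),np.round(d["uv"],1),q.round(4),"in tool",(M.T@(q-p)).round(4))
E
python3 e.py w3
```

```text
clock: 6.75
position: [0.6421, 0.2319, 0.0315]
ee_rot: [-0.066, -3.141, 0.0]
ft_force: [-0.3, -1.1, 0.4]
gripper_width: 0.147
grasp_force: 45.0
clock: 7.25
position: [0.6425, 0.2324, 0.1439]
ee_rot: [0.066, 3.139, 0.002]
ft_force: [0.4, -0.5, -4.3]
gripper_width: 0.147
grasp_force: 45.0
clock: 7.75
position: [0.6417, 0.2318, 0.1404]
ee_rot: [-0.066, -3.139, 0.001]
ft_force: [0.2, -0.2, -4.4]
gripper_width: 0.148
grasp_force: 45.0
yaw toolx 177.6 [0.6417 0.2318 0.1404] f [ 0.2 -0.2 -4.4] 0.1480922866603088 44.99595880508423
template_right_handle 0.86 [256.1 244.9] [0.6423 0.2314 0.1594] in tool [-0.0006 -0.0004 -0.019 ]
template_right 0.97 [258.8 214.2] [0.6415 0.2335 0.1094] in tool [0.0002 0.0017 0.031 ]
```

View pics/w3.png

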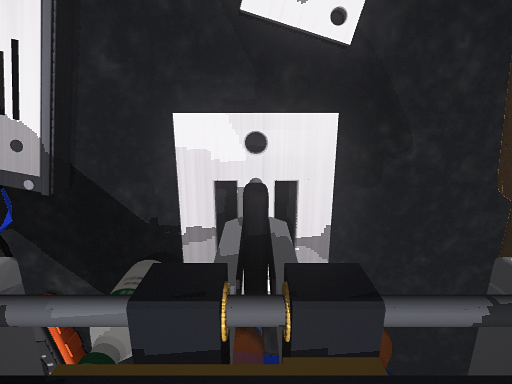

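```bash
python3 -m jog '[{"dp":[0.015,-0.01,0],"twist":0},{"dp":[0.02,-0.02,0],"twist":0},{"dp":[0.015,-0.03,0],"twist":0},{"dp":[0.01,-0.03,0],"twist":0},{"dp":[0.01,-0.03,0],"twist":0}]' && python3 -m jog '[{"dp":[0.01,-0.03,0],"twist":0},{"dp":[0.01,-0.03,0],"twist":0},{"dp":[0.006,-0.03,0],"twist":0},{"dp":[0.003,-0.027,0],"twist":0},{"dp":[0.003,-0.018,0],"twist":0}]' && python3 -m jog '[{"dp":[0,0,0],"twist":5.4},{"dp":[0,0,0],"twist":5.4},{"dp":[0,0,0],"twist":0},{"dp":[0,0,0],"twist":0},{"dp":[0,0,0],"twist":0}]'
cat > f.py <<'E'
from h import *
import sys
st=manip.get_state(); M=R.from_rotvec(st["ee_rot"]).as_matrix(); p=np.array(st["position"])
y=np.radians(-13.2); ex=np.array([np.cos(y),np.sin(y)]); ey=np.array([-ex[1],ex[0]]); o=np.array([.5141,-.0158])
d=p[:2]-o; print("yaw",np.degrees(np.arctan2(M[1,0],M[0,0])).round(2),"bed mm",np.round([d@ex*1000,d@ey*1000],2),"underside z",round((p[2]-.031)*1000,2),"f",np.round(st["ft_force"],1),"tq",np.round(st["wrist_torque"],2),"tiltz",M[:,2].round(4))
T=ex*.0153+o-p[:2]; print("to target in tool:",(M.T@np.array([*T,0])*1000).round(1))
if len(sys.argv)>1:
    for c in sys.argv[2:]:
        s=viewer.snapshot(c); cv2.imwrite(f"pics/{sys.argv[1]}_{c}.png",s["img"][:,:,::-1])
        zt=p[2]-.023
        hp=p+M@np.array([.055,0,.023]); print(c,"hole expected px",proj(s,hp).round(1),"side hole",proj(s,p+M@np.array([-.055,-.036,.023])).round(1))
E
python3 f.py w4 wrist side
```

```text
clock: 8.4
position: [0.5665, 0.114, 0.1416]
ee_rot: [0.065, 3.141, 0.0]
ft_force: [0.2, -0.5, -4.5]
gripper_width: 0.146
grasp_force: 45.0
clock: 8.9
position: [0.5291, -0.0207, 0.1417]
ee_rot: [0.068, 3.141, -0.001]
ft_force: [1.5, 0.2, -4.9]
gripper_width: 0.148
grasp_force: 45.0
clock: 9.4
position: [0.5295, -0.0183, 0.1415]
ee_rot: [0.357, 3.121, 0.0]
ft_force: [0.8, 0.2, -4.4]
gripper_width: 0.146
grasp_force: 45.0
yaw 166.95 bed mm [15.6   1.07] underside z 110.49 f [ 0.8  0.2 -4.4] tq [ 0.08 -0.02 -0.04] tiltz [ 0.  0. -1.]
to target in tool: [ 0.3 -1.1 -0. ]
wrist hole expected px [[256.5 141. ]] side hole [[209.5 285.5]]
side hole expected px [[225.3 193.4]] side hole [[283.7 209.8]]
```

```bash
python3 -m jog '[{"dp":[0,-0.001,0.012],"twist":0},{"dp":[0,0,0.02],"twist":0},{"dp":[0,0,0.018],"twist":0},{"dp":[0,0,0.01],"twist":0},{"dp":[0,0,0.003],"twist":0}]' && python3 -m jog '[{"dp":[0,0,0],"twist":0},{"dp":[0,0,0],"twist":0},{"dp":[0,0,0],"twist":0},{"dp":[0,0,0],"twist":0},{"dp":[0,0,0],"twist":0}]' >/dev/null; python3 f.py w5 wrist side; python3 - <<'E'
import cv2,numpy as np
a=cv2.imread('pics/w5_wrist.png');b=cv2.imread('pics/w5_side.png')
a=cv2.resize(a[90:250,150:370],(550,400),interpolation=2);b=cv2.resize(b[170:270,170:320],(250,167),interpolation=2)
cv2.imwrite('pics/w5c.png',np.hstack([a,cv2.copyMakeBorder(b,0,233,0,0,0)]))
E
```

```text
clock: 10.0
position: [0.5285, -0.0195, 0.077]
ee_rot: [-0.36, -3.119, 0.0]
ft_force: [-0.1, -0.1, -4.3]
gripper_width: 0.147
grasp_force: 45.0
yaw 166.8 bed mm [15.79 -0.12] underside z 47.83 f [-0.1  0.1 -4.4] tq [ 0.08 -0.06 -0.04] tiltz [ 5.e-04 -0.e+00 -1.e+00]
to target in tool: [ 0.5  0.1 -0. ]
wrist hole expected px [[256.5 140.9]] side hole [[209.4 285.5]]
side hole expected px [[226.1 217.9]] side hole [[281.6 234.6]]
```

View pics/w5c.png

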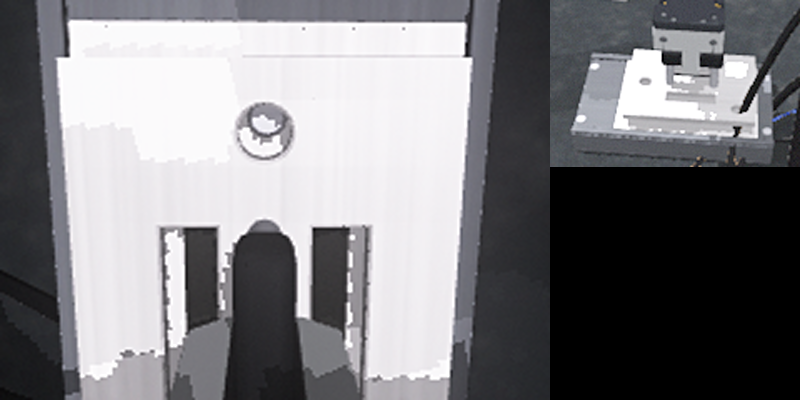

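```bash
python3 - <<'E'
from h import *
s=viewer.snapshot("wrist");st=manip.get_state(); M=R.from_rotvec(st["ee_rot"]).as_matrix(); p=np.array(st["position"])
for n,u,z in[("pin",(266,118.5),.043),("hole",(264.5,131),p[2]-.023)]:
    q=ray(s,(150+u[0]/2.5,90+u[1]/2.5),z); print(n,(M.T@(q-p)*1000).round(2))
E
```

```text
pin [5.617e+01 3.000e-02 3.559e+01]
hole [53.99 -0.41 22.99]
```

```bash
python3 -m jog '[{"dp":[0.0017,0.0002,0],"twist":0},{"dp":[0,0,0.002],"twist":0},{"dp":[0,0,0.002],"twist":0},{"dp":[0,0,0.0015],"twist":0},{"dp":[0,0,0.001],"twist":0}]' && python3 f.py
```

```text
clock: 11.15
position: [0.5276, -0.0189, 0.0717]
ee_rot: [-0.361, -3.12, 0.0]
ft_force: [-0.3, -1.0, -4.1]
gripper_width: 0.146
grasp_force: 45.0
yaw 166.79 bed mm [13.83  0.03] underside z 40.72 f [-0.3 -1.  -4.1] tq [ 0.1  -0.02 -0.01] tiltz [-3.e-04  0.e+00 -1.e+00]
to target in tool: [-1.5 -0.  -0. ]
```

```bash
python3 -m jog '[{"dp":[0,0,0.001],"twist":0},{"dp":[0,0,0.001],"twist":0},{"dp":[0,0,0.001],"twist":0},{"dp":[0,0,0],"twist":0},{"dp":[0,0,0],"twist":0}]' && python3 f.py
```

```text
clock: 11.65
position: [0.5277, -0.0189, 0.069]
ee_rot: [-0.361, -3.121, -0.0]
ft_force: [-0.7, -0.4, -4.1]
gripper_width: 0.145
grasp_force: 45.0
yaw 166.8 bed mm [13.91  0.1 ] underside z 37.98 f [-0.7 -0.4 -4.1] tq [ 0.03 -0.08  0.  ] tiltz [-0.  0. -1.]
to target in tool: [-1.4 -0.1 -0. ]
```

```bash
python3 -m jog '[{"dp":[0,0,0.001],"twist":0},{"dp":[0,0,0.001],"twist":0},{"dp":[0,0,0.001],"twist":0},{"dp":[0,0,0.0005],"twist":0},{"dp":[0,0,0],"twist":0}]' && python3 f.py
```

```text
clock: 12.15
position: [0.5276, -0.0189, 0.0654]
ee_rot: [-0.361, -3.121, -0.0]
ft_force: [0.2, 0.2, -5.2]
gripper_width: 0.149
grasp_force: 45.0
yaw 166.8 bed mm [13.86  0.06] underside z 34.42 f [ 0.2  0.2 -5.2] tq [ 0.07 -0.03 -0.02] tiltz [-2.e-04  0.e+00 -1.e+00]
to target in tool: [-1.4 -0.1 -0. ]
```

```bash
python3 -m jog '[{"dp":[0,0,0.0005],"twist":0},{"dp":[0,0,0.0003],"twist":0},{"dp":[0,0,0],"twist":0},{"dp":[0,0,0],"twist":0},{"dp":[0,0,0],"twist":0}]' && python3 f.py
```

```text
clock: 12.65
position: [0.5277, -0.0189, 0.0654]
ee_rot: [0.361, 3.121, -0.0]
ft_force: [-5.9, 1.1, 10.9]
gripper_width: 0.145
grasp_force: 45.0
yaw 166.79 bed mm [13.98  0.1 ] underside z 34.38 f [-5.9  1.1 10.9] tq [0.14 1.25 0.04] tiltz [ 2.e-04 -1.e-04 -1.e+00]
to target in tool: [-1.3 -0.1  0. ]
```

Contact at the height expected for a seated plate. Release, retreat and check.

```bash
python3 -m jog '[{"dp":[0,0,-0.0007],"twist":0},{"dp":[0,0,0],"twist":0},{"dp":[0,0,0],"twist":0},{"dp":[0,0,0],"twist":0},{"dp":[0,0,0],"twist":0}]' 0.5 && python3 -m jog '[{"dp":[0,0,0],"twist":0},{"dp":[0,0,-0.005],"twist":0},{"dp":[0,0,-0.015],"twist":0},{"dp":[0,0,-0.02],"twist":0},{"dp":[0,0,-0.03],"twist":0}]' && python3 -m jog '[{"dp":[0,0,-0.03],"twist":0},{"dp":[0,0,-0.03],"twist":0},{"dp":[0,0,-0.02],"twist":0},{"dp":[0,0,0],"twist":0},{"dp":[0,0,0],"twist":0}]' && python3 f.py w6 wrist side scene; python3 - <<'E'
import cv2,numpy as np
r=lambda n,y,x:cv2.resize(cv2.imread(f'pics/w6_{n}.png')[y:y+120,x:x+160],(400,300),interpolation=2)
cv2.imwrite('pics/w6c.png',np.vstack([np.hstack([r('wrist',100,180),r('side',165,170)]),np.hstack([r('scene',150,205),cv2.resize(cv2.imread('pics/w6_wrist.png'),(400,300))])]))
E
```

```text
clock: 13.15
position: [0.5277, -0.0189, 0.0653]
ee_rot: [-0.361, -3.121, -0.0]
ft_force: [-1.0, -0.4, 0.4]
gripper_width: 0.49
grasp_force: 0.0
clock: 13.65
position: [0.5268, -0.0189, 0.1355]
ee_rot: [-0.361, -3.119, 0.0]
ft_force: [-0.7, 0.1, 0.1]
gripper_width: 0.503
grasp_force: 0.0
clock: 14.15
position: [0.5276, -0.0189, 0.2155]
ee_rot: [0.361, 3.12, 0.0]
ft_force: [-0.5, -0.6, -0.4]
gripper_width: 0.504
grasp_force: 0.0
yaw 166.8 bed mm [13.88  0.02] underside z 184.5 f [-0.5 -0.6 -0.4] tq [ 0.13 -0.03 -0.03] tiltz [ 6.e-04 -1.e-04 -1.e+00]
to target in tool: [-1.4 -0.   0. ]
wrist hole expected px [[256.5 140.9]] side hole [[209.5 285.5]]
side hole expected px [[223.3 161.7]] side hole [[285.5 177.9]]
scene hole expected px [[288.3 146.7]] side hole [[276.1 118.3]]
```

View pics/w6c.png

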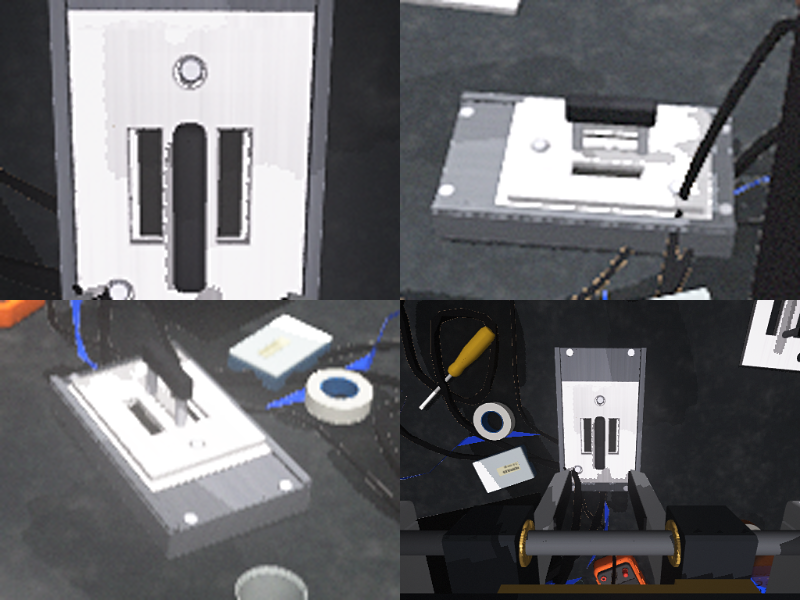

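The near pin stands through its hole (wrist crop, 190,70) and the side pin through its own (120,290). The template lies flat and square on the pin plate. The tape, the box and the other template have not been moved.

```bash
python3 -c "from workcell import manip; print(manip.close_job())"
```

```text
the job is handed in; nothing more can be done
None
```

The right-hand template is fitted over both pins and, by its contact height and the last pictures, fully down and flat on the pin plate; nothing else was moved, and the job was handed in at about 14 s.

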